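# Sort piston cartridges in the service rack by rod position

### The job

Sort the three piston cartridges lying in the channels of the rack: slide every cartridge whose rod is pulled out along its channel until its nose is home against the tall end board, and every one whose rod is pushed in the other way until its rod's end disc is home against the low kerb. Leave each rod as far in or out as it is, keep the cartridges in their channels without lifting them out, and leave the other things on the bench where they are.

Things in the scene. Friction and masses are not known exactly. Their poses are not given: they have to be found in the camera images.
- rack: Fixed plywood rack, 202 mm (its x) by 300 mm (its y, roughly to the robot's left), three channels along y. Origin: centre of its underside, on the bench; z up. Floor 6 mm thick. Channel centre lines at x = -64, 0, +64 mm; each 56 mm wide, walls 8 mm thick, tops 28 mm above the bench. A cartridge rests on the floor and slides from the kerb to the board.
- board (a point): Middle of the top inner edge of the rack's tall end board, which closes the channels at the rack's y = +140 mm; 60 mm above the bench, 10 mm thick. Axes as the rack's. A cartridge with its nose home here has its centre at the rack's y = +90 mm.
- kerb (a point): Middle of the top inner edge of the rack's low kerb, which closes the channels at the rack's y = -140 mm; 34 mm above the bench, 10 mm thick. Axes as the rack's. A cartridge with its rod fully in and its disc home here has its centre at the rack's y = -74 mm.
- cart_a_mid (a point): Centre of piston cartridge A (all look alike): on the axis of its 36 mm black barrel, 23 mm above its underside, 50 mm from the outer face of each end plate. y points along the channel to the nose plate (46 mm tall), -y to the rear flange (60 mm tall), z up. Plates 48 mm wide, 8 thick. A dark steel rod leaves the flange towards -y. 0.25 to 0.4 kg; drags at 1 to 4 N.
- cart_b_mid (a point): Centre of piston cartridge B (all look alike): on the axis of its 36 mm black barrel, 23 mm above its underside, 50 mm from the outer face of each end plate. y points along the channel to the nose plate (46 mm tall), -y to the rear flange (60 mm tall), z up. Plates 48 mm wide, 8 thick. A dark steel rod leaves the flange towards -y. 0.25 to 0.4 kg; drags at 1 to 4 N.
- cart_c_mid (a point): Centre of piston cartridge C (all look alike): on the axis of its 36 mm black barrel, 23 mm above its underside, 50 mm from the outer face of each end plate. y points along the channel to the nose plate (46 mm tall), -y to the rear flange (60 mm tall), z up. Plates 48 mm wide, 8 thick. A dark steel rod leaves the flange towards -y. 0.25 to 0.4 kg; drags at 1 to 4 N.
- rod_a (a joint): Rod of cartridge A, m pulled out: starts in (0 to 0.003) or out (0.032 to 0.040; most 0.042). Rod 10 mm thick, on the barrel's axis, ends in a disc 26 mm across, 8 mm thick, its outer face 16 mm behind the flange when in, that much farther when out. Slides at under 1 N, so pushing the disc pushes the rod in. The flange stands 24 mm above the disc's top.
- rod_b (a joint): Rod of cartridge B, m pulled out: starts in (0 to 0.003) or out (0.032 to 0.040; most 0.042). Rod 10 mm thick, on the barrel's axis, ends in a disc 26 mm across, 8 mm thick, its outer face 16 mm behind the flange when in, that much farther when out. Slides at under 1 N, so pushing the disc pushes the rod in. The flange stands 24 mm above the disc's top.
- rod_c (a joint): Rod of cartridge C, m pulled out: starts in (0 to 0.003) or out (0.032 to 0.040; most 0.042). Rod 10 mm thick, on the barrel's axis, ends in a disc 26 mm across, 8 mm thick, its outer face 16 mm behind the flange when in, that much farther when out. Slides at under 1 N, so pushing the disc pushes the rod in. The flange stands 24 mm above the disc's top.
- wrench: Bystander: steel wrench 160 mm long, lying just in front of the rack, on the robot's side.
- brush: Bystander: brush 170 mm long, lying just beyond the rack.
- driver: Bystander: screwdriver 190 mm long, lying left of the rack.
- tamper: Bystander: steel tamper 58 mm in diameter, 80 mm tall, standing beside the rack's tall end board.
- tub: Bystander: white grease jar 56 mm in diameter, 55 mm tall, standing beside the rack's kerb.
- basket: Bystander: steel filter basket 68 mm in diameter, 28 mm tall, right of the rack.
- mug: Bystander: white mug 80 mm in diameter, 90 mm tall, farther left of the rack.
There are look-alikes about, which are no part of the job. What is shaped like the part that bears cart_b_mid but orange or red is not meant.

How it is judged:
By the outcome, as a careful person would: the job done as asked, in the order asked, and still so for the second after the job is handed in, with the robot touching nothing.
It also fails if it takes over 51 s, if anything falls off the work surface, if the arm or the gripper's body presses on something with over 40 N, if the wrist force passes 120 N, or if a joint passes its speed limit or range.

### The arm

A 6-joint arm with a two-finger parallel gripper is mounted at the origin on the work surface. World frame = base frame: x ahead of the robot, y to its left, z up, the work surface at z = 0. Lengths are in mm, angles in rad, forces in N, time in s.
With the tool pointing down it reaches from about 400 to 925 mm from the base axis. Payload 12.5 kg.
Tool frame: the origin (TCP) lies at the centre of the arm's flange, where the gripper is bolted on; the fingertips stand 190 mm ahead of it and the grasp point (between the pads) lies 171 mm ahead of it; z points along the fingers, y is the line along which they close (so a half turn about z gives the same grasp; the last joint's range is limited). The gripper opens to 95 mm and grips with 3 to 60 N. Pads are 20 mm wide; open, the fingers measure 119 mm over their backs; the gripper's body (75 mm by 180 mm) begins 59 mm behind the grasp point.
Start: joints at [-1.273, 0.491, 1.559, -0, 1.092, -0.106], TCP at [245.591, -574.726, 404.761] pointing down, gripper open.
Joint ranges: [-3.1, 3.1], [-0.84, 2.19], [0.05, 2.79], [-1.13, 4.28], [0.06, 2.93], [-2.69, 2.69]. Speed limits (rad/s): [2.22, 2.22, 2.79, 3.14, 3.14, 3.14].

### API

Orientations are given as [roll, pitch, yaw] about the fixed x, y, z axes, in that order (R = Rz(yaw) Ry(pitch) Rx(roll)).
In Python, from cell import env, read_camera, search_frame, cut_out gives the robot as it stands. The module is installed in compiled form; this text tells all that it offers.
- The arm moves only by the tool move_arm, never from a script. Its argument "commands" is a list of rows, each a list of 3 entries, a list of its own where there are three numbers: the shift along the world's x, y, z normalised to -1 to 1, where 1 is 0.03 m, then the turn about the world's z normalised to -1 to 1, where 1 is 0.08 rad, then the opening, from -1 (shut) to 1 (fully open), so that 0 is half open. A call has 1 to 20 rows; each row shifts and turns the commanded pose from where the row before left it; what a row does not reach is not made up. A row lasts 1/12 s, in which the tool goes at most 41.7 mm and 7.16 degrees, less where a joint would pass 70% of its speed; a pose out of reach is approached as far as the arm can. A call with a number of a shift or a turn outside -1 to 1 is refused whole. A call with a gripper value outside its range is refused whole. The fingers move at their own pace and stop on an object; the grip force is fixed at half the most. Time passes only in rows, so rows that do not move let the fingers close. It gives the time, the measured TCP pose, the force, the opening and the grip force at its end, in the units of the state.
- env.state(): the state, without advancing time (a new reading comes with each control period).
- read_camera(name): name is "scene" or "top" or "wrist"; returns a dict with "image" (400x640x3 uint8, red, green, blue), "fx", "fy", "cx", "cy" (pixels), "D" ([k1, k2, p1, p2, k3] as OpenCV has them; the pictures are not rectified), "rvec" (rotation vector, rad) and "tvec" (3), from world to camera coordinates, as OpenCV has them. Camera axes: x right, y down, z forward; pixel columns grow to the right and rows downward; lengths in mm; the calibration is good to about 2 mm. A picture is of the moment at which its call begins. There is no depth.
- env.job_done(): hands the job in; it is judged then, once.
Trained networks look in a picture, given as the dict that the camera call returned (one of the last four; its "shot" number tells which), for a name from the list of things; names that differ only in an ending like _2 or _b are one class to them, and where a whole thing is asked for, a point or a joint stands for the part that bears it (a point fixed in the world has none). Each returns a list of dicts, best first, with "confidence" (0 to 1); they miss things now and then, are a little off and sometimes report something else, mostly with a low value. They report only what shows in the picture. A call takes as long as a camera call. They do not tell look-alikes from the thing itself.
- search_frame(thing, picture): "at" ([column, row] in pixels, amid what is visible of it).
- cut_out(thing, picture): "region" (400x640 bool, what is visible of it) and "at" ([column, row] in pixels, amid what is visible of it).
The state is a dict: "t": time; "joints": joint angles; "qvel": joint speeds; "tau": joint torques, N m; "eef_pos": TCP position; "tcp_rot": TCP orientation; "ft_force": force on the tool from outside, world axes, zero at the start; "moment": the same for the moment, N m; "opening": opening from 0.0 (shut) to 1.0 (fully open); "grip_force": force on a finger pad.
Only numpy, scipy, OpenCV 4.12 (cv2) and the standard library are available. Lean on these libraries where they do the work, as an engineer would, in place of code of your own. Each camera call takes 0.05 s, during which the arm holds its last target. There are 200 camera calls.

## Working session

There is one attempt and no reset: what is moved stays moved. The work goes in short steps, Python scripts to look and compute and a tool call to move; the robot and the scene stay as the last step left them, time stands still between calls to the robot, and variables do not carry over. Pictures are saved under pics/ and viewed, at most 10 in all, crops included, and the job is handed in when it is done.

Besides the shell and the picture viewer there is one more tool, called after "Call:" as a command line: name --argument value ..., lists and objects as JSON in quotes. move_arm: Moves the arm, as the interface text tells. Its arguments: {"type":"object","properties":{"commands":{"type":"array","items":{"type":"array"}}},"required":["commands"]}

```bash
mkdir -p pics; python3 - <<'E'
from cell import env, read_camera
import cv2,pickle
s=env.state();print(s)
for n in("scene","top"):
    p=read_camera(n);cv2.imwrite(f"pics/{n}0.png",p["image"][:,:,::-1]);pickle.dump(p,open(f"{n}.pkl","wb"))
    print({k:v for k,v in p.items() if k!="image"})
E
```

```text
{'t': 0.0, 'joints': array([-1.27260238e+00,  4.91583069e-01,  1.55948355e+00, -1.64160975e-05,
        1.09168215e+00, -1.05598007e-01]), 'qvel': array([ 0.00174777,  0.00180401, -0.00111686,  0.00165824,  0.0012907 ,
       -0.00063004]), 'tau': array([ 5.62213809e-04, -6.12648082e+01, -2.58185667e+01,  6.92627463e-02,
        4.82147781e-02, -1.39073031e-04]), 'eef_pos': array([ 245.57750269, -574.6912367 ,  404.13527209]), 'tcp_rot': array([-3.14044145e+00, -1.07378292e-04,  4.03799465e-01]), 'ft_force': array([0.19548704, 0.3469653 , 1.06887083]), 'moment': array([0.01564696, 0.06404572, 0.01650593]), 'grip_force': 0.0, 'opening': 0.9995588060794643}
{'fx': 413.45380639331245, 'fy': 413.45380639331245, 'cx': 315.74750824784564, 'cy': 209.87731646175433, 'D': array([-0.09114643,  0.        ,  0.        ,  0.        ,  0.        ]), 'rvec': array([ 1.91652691,  1.78178817, -0.57605215]), 'tvec': array([ -60.80995963, -415.19008434, 1379.92471902]), 'shot': 1}
{'fx': 502.84840315657567, 'fy': 502.84840315657567, 'cx': 314.68329715120876, 'cy': 197.6718685904953, 'D': array([-0.15329804,  0.        ,  0.        ,  0.        ,  0.        ]), 'rvec': array([ 2.19434114, -2.14946827,  0.06235718]), 'tvec': array([   9.9869435 ,  547.34592253, 1362.95789796]), 'shot': 2}
```

View pics/top0.png

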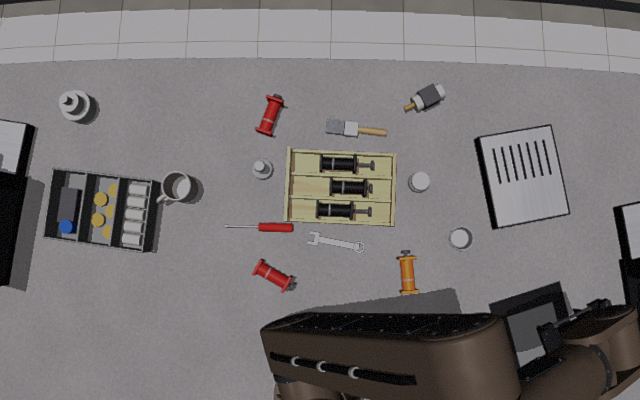

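View pics/scene0.png

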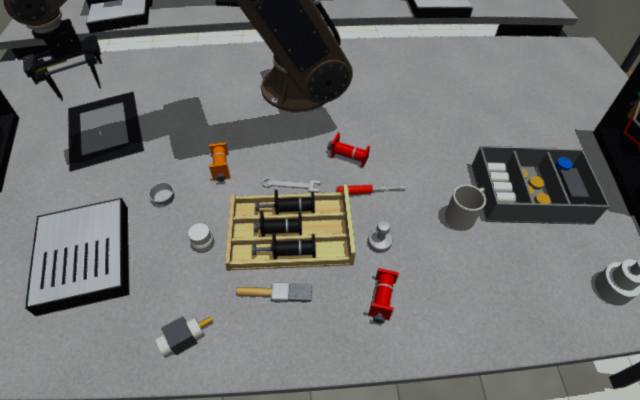

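```bash
cat > h.py <<'E'
import numpy as np,cv2
def unproj(p,px,z):
    K=np.array([[p["fx"],0,p["cx"]],[0,p["fy"],p["cy"]],[0,0,1]])
    px=np.array(px,float).reshape(-1,1,2)
    n=cv2.undistortPoints(px,K,p["D"])[:,0]
    R=cv2.Rodrigues(p["rvec"])[0];c=-R.T@p["tvec"]
    d=np.c_[n,np.ones(len(n))]@R
    return c+d*((np.asarray(z,float).reshape(-1)-c[2])/d[:,2])[:,None]
def proj(p,X):
    K=np.array([[p["fx"],0,p["cx"]],[0,p["fy"],p["cy"]],[0,0,1]])
    return cv2.projectPoints(np.array(X,float).reshape(-1,1,3),p["rvec"],p["tvec"],K,p["D"])[0][:,0]
E
python3 - <<'E'
import pickle,cv2
from h import *
p=pickle.load(open("top.pkl","rb"))
c=p["image"][140:235,275:405,::-1]
cv2.imwrite("pics/c1.png",cv2.resize(c,None,fx=6,fy=6,interpolation=cv2.INTER_CUBIC))
from cell import cut_out,search_frame
for t in("rack","cart_a_mid","tamper","tub"):
  for r in cut_out(t,p):
    m=r["region"].astype(np.uint8); print(t,r["confidence"],r["at"],cv2.minAreaRect(cv2.findNonZero(m)), cv2.boundingRect(m), unproj(p,r["at"],29)[0])
E
```

```text
rack 0.61 [337.2, 192.0] ((340.0215148925781, 187.0486602783203), (111.15974426269531, 75.15292358398438), 2.726311206817627) (283, 147, 114, 79) [563.24003279 -40.20412097  29.        ]
rack 0.5 [465.0, 238.9] ((462.0, 238.0), (22.0, 22.0), 90.0) (451, 227, 23, 23) [ 441.11638105 -394.07605124   29.        ]
cart_a_mid 0.61 [341.9, 164.8] ((346.5, 163.0), (18.0, 53.0), 90.0) (320, 154, 54, 19) [638.64729104 -51.82806631  29.        ]
tamper 0.8 [261.5, 166.8] ((261.5000305175781, 168.50001525878906), (21.21320343017578, 19.798988342285156), 45.0) (251, 158, 22, 21) [629.05663271 169.92289379  29.        ]
tub 0.54 [416.4, 179.8] ((418.5000305175781, 181.49998474121094), (18.384775161743164, 21.21320343017578), 45.0) (408, 172, 22, 20) [ 601.34225147 -257.81030983   29.        ]
```

View pics/c1.png

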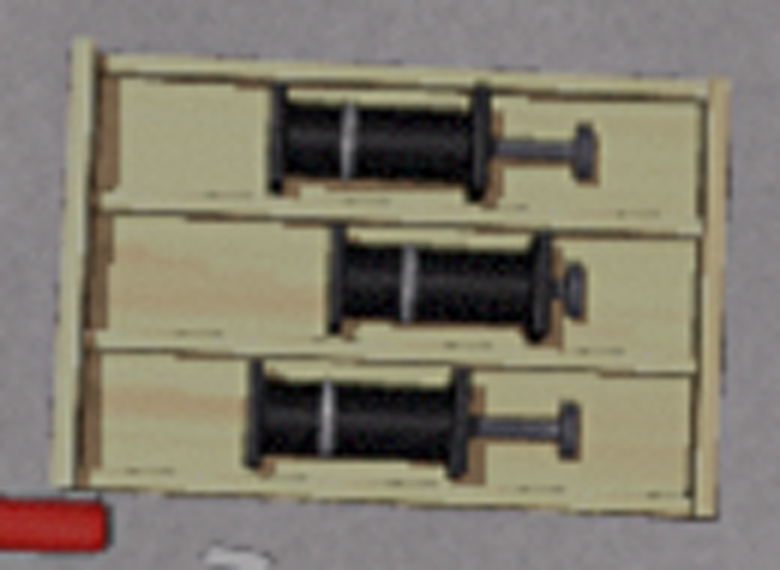

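```bash
python3 - <<'E'
import pickle
from h import *
p=pickle.load(open("top.pkl","rb"))
def U(a,z): a=np.array(a,float); return unproj(p,(a+.5)/6-.5+[275,140],z)
k=U([(731,80),(716,518)],34);b=U([(76,40),(52,488)],60)
print(k.round(1),b.round(1))
def ang(d): return np.arctan2(-d[0],d[1])
kd=k[0]-k[1];bd=b[0]-b[1]
print("len",np.linalg.norm(kd),np.linalg.norm(bd),"yaw",np.arctan2(-kd[0],kd[1])+np.pi/2,np.arctan2(-bd[0],bd[1])+np.pi/2)
km=k.mean(0)[:2];bm=b.mean(0)[:2];d=bm-km;print("d",np.linalg.norm(d),"yaw",np.arctan2(-d[0],d[1]),"centre",(km+bm)/2)
yaw=np.arctan2(-d[0],d[1]);R=np.array([[np.cos(yaw),-np.sin(yaw)],[np.sin(yaw),np.cos(yaw)]]);o=(km+bm)/2
for n,f,r,ds in((272,480,(140,147),(585,153)),(333,542,(278,286),(575,290)),(253,462,(415,423),(570,430))):
    P=U([(n,r[0]),(f,r[1])],[45,50]);D=U([(ds[0]+8,ds[1])],29)
    q=np.r_[P,D][:,:2]
    print(((q-o)@R).round(1), "mid world",P.mean(0).round(1))
E
```

```text
[[ 674.1 -201.3   34. ]
 [ 473.3 -196.1   34. ]] [[682.1  97.7  60. ]
 [480.1 103.1  60. ]]
len 200.8429264825941 202.10482269821495 yaw -0.026114563714754624 -0.02688572458782179
d 299.22919733687104 yaw -0.02469069757213014 centre [577.38914958 -49.14723913]
[[ 61.5  59.3]
 [ 61.7 -34.8]
 [ 64.4 -87.9]] mid world [639.3 -38.5  47.5]
[[ -0.1  28.9]
 [ -0.1 -65.2]
 [  1.1 -85.6]] mid world [576.8 -67.3  47.5]
[[-63.6  62.2]
 [-63.3 -31.7]
 [-63.  -85.7]] mid world [514.3 -32.4  47.5]
```

Call:
move_arm --commands '[[[0.448,0.904,-0.15],0.713,0],[[0.448,0.904,-0.15],0.713,0],[[0.448,0.904,-0.15],0.713,0],[[0.448,0.904,-0.15],0.713,0],[[0.448,0.904,-0.15],0.713,0],[[0.448,0.904,-0.15],0.713,0],[[0.448,0.904,-0.15],0.713,0],[[0.448,0.904,-0.15],0.713,0],[[0.448,0.904,-0.15],0.713,0],[[0.448,0.904,-0.15],0.713,0],[[0.448,0.904,-0.15],0.713,0],[[0.448,0.904,-0.15],0.713,0],[[0.448,0.904,-0.15],0.713,0],[[0.448,0.904,-0.15],0.713,0],[[0.448,0.904,-0.15],0.713,0],[[0.448,0.904,-0.15],0.713,0],[[0.448,0.904,-0.15],0.713,0],[[0.448,0.904,-0.15],0.713,0],[[0.448,0.904,-0.15],0.713,0],[[0.448,0.904,-0.15],0.713,0]]'

```text
t: 1.97
eef_pos: [514.9, -30.8, 314.6]
tcp_rot: [3.141, 0.0, 1.547]
ft_force: [0.9, -0.0, 0.9]
opening: 0.498
grip_force: 0.0
```

Call:
move_arm --commands '[[[0,0,0],0,0],[[0,0,0],0,0],[[0,0,0],0,0]]'

```text
t: 2.22
eef_pos: [514.2, -32.5, 314.7]
tcp_rot: [-3.141, 0.0, 1.544]
ft_force: [0.4, -0.0, 0.8]
opening: 0.499
grip_force: 0.0
```

```bash
python3 - <<'E'
from cell import env, read_camera
import cv2,pickle
from h import *
print(env.state())
p=read_camera("wrist");pickle.dump(p,open("w1.pkl","wb"))
cv2.imwrite("pics/w1.png",p["image"][:,:,::-1])
def W(x,y,z):
    a=-.0255;return [577.4+np.cos(a)*x-np.sin(a)*y,-49.1+np.sin(a)*x+np.cos(a)*y,z]
print(proj(p,[W(-63.4,15,29),W(-64,-140,34),W(-64,140,60),W(-92,0,28),W(-36,0,28),W(0,-140,34),W(0,-50,50)]))
E
```

```text
{'t': 2.2167, 'joints': array([-1.91270281e-01,  4.56002858e-01,  1.92333867e+00, -1.97677166e-04,
        7.62398808e-01, -1.64817895e-01]), 'qvel': array([-0.02270264, -0.00655823,  0.00339305, -0.00073246, -0.00050764,
        0.00069173]), 'tau': array([ 1.30975083e+00, -5.15332353e+01, -1.90693367e+01,  8.45581829e-02,
        3.99066566e-02,  1.03533312e-03]), 'eef_pos': array([514.24238582, -32.46383575, 314.74248215]), 'tcp_rot': array([-3.14142457e+00,  1.10424216e-04,  1.54448692e+00]), 'ft_force': array([ 0.44967761, -0.01854342,  0.79157483]), 'moment': array([ 0.01582679, -0.06764748, -0.00704611]), 'grip_force': 0.0, 'opening': 0.49852422201076163}
[[322.11335917 202.79791104]
 [321.63709919 346.52360499]
 [321.17263865  46.86055681]
 [291.67289536 217.94761276]
 [351.29943489 217.91044971]
 [382.51963177 346.26723462]
 [391.478137   277.34856535]]
```

View pics/w1.png

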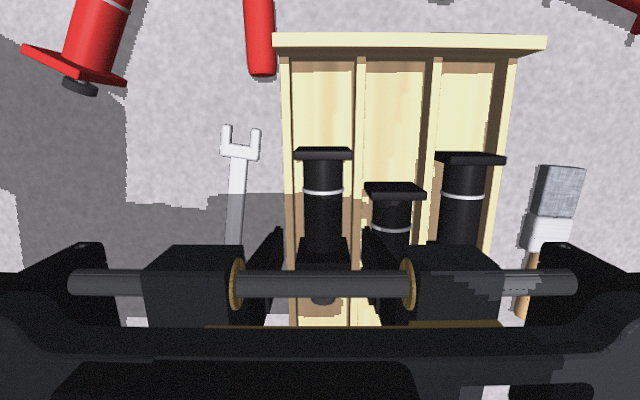

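Call:
move_arm --commands '[[[0,0,-0.4],0,-0.05],[[0,0,-0.4],0,-0.05],[[0,0,-0.4],0,-0.05],[[0,0,-0.4],0,-0.05],[[0,0,-0.4],0,-0.05],[[0,0,-0.4],0,-0.05],[[0,0,-0.4],0,-0.05],[[0,0,-0.3],0,-0.05],[[0,0,0],0,-0.05],[[0,0,0],0,-0.05],[[0,0,0],0,-1],[[0,0,0],0,-1],[[0,0,0],0,-1],[[0,0,0],0,-1],[[0,0,0],0,-1]]'

```text
t: 3.52
eef_pos: [514.5, -32.4, 222.4]
tcp_rot: [3.14, 0.0, 1.545]
ft_force: [-1.1, -1.6, 7.0]
opening: 0.356
grip_force: 30.1
```

Call:
move_arm --commands '[[[0.001,0.05,0],0,-1],[[0.003,0.1,0],0,-1],[[0.004,0.15,0],0,-1],[[0.004,0.15,0],0,-1],[[0.004,0.15,0],0,-1],[[0.004,0.15,0],0,-1],[[0.004,0.15,0],0,-1],[[0.004,0.15,0],0,-1],[[0.004,0.15,0],0,-1],[[0.004,0.15,0],0,-1],[[0.004,0.15,0],0,-1],[[0.004,0.15,0],0,-1],[[0.004,0.15,0],0,-1],[[0.004,0.15,0],0,-1],[[0.004,0.15,0],0,-1],[[0.003,0.1,0],0,-1],[[0.003,0.1,0],0,-1],[[0,0.05,0],0,-1],[[0,0,0],0,-1],[[0,0,0],0,-1]]'

```text
t: 5.18
eef_pos: [516.5, 38.2, 222.4]
tcp_rot: [3.14, 0.0, 1.545]
ft_force: [-0.5, -1.8, 7.4]
opening: 0.358
grip_force: 30.1
```

```bash
python3 - <<'E'
from cell import env, read_camera
import cv2,pickle
p=read_camera("scene")
cv2.imwrite("pics/s2.png",cv2.resize(p["image"][170:290,210:380,::-1],None,fx=4,fy=4,interpolation=cv2.INTER_CUBIC))
E
```

```text
(no output)
```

View pics/s2.png

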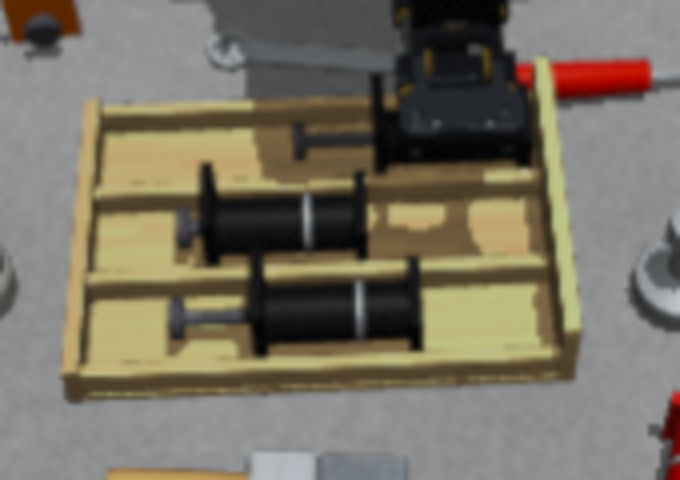

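Near cartridge (nose at ~(530,120) in the crop) has slid nearly to the board, rod still out. I'll press on gently until contact.

Call:
move_arm --commands '[[[0.001,0.04,0],0,-1],[[0.001,0.04,0],0,-1],[[0.001,0.04,0],0,-1],[[0.001,0.04,0],0,-1],[[0,0,0],0,-1],[[0,0,0],0,-1]]'

```text
t: 5.73
eef_pos: [516.6, 42.8, 222.3]
tcp_rot: [3.14, 0.0, 1.545]
ft_force: [-0.3, -3.6, 6.3]
opening: 0.36
grip_force: 30.1
```

Call:
move_arm --commands '[[[0,0.04,0],0,-1],[[0,0.04,0],0,-1],[[0,0,0],0,-1]]'

```text
t: 5.98
eef_pos: [516.7, 43.7, 222.4]
tcp_rot: [3.14, 0.003, 1.546]
ft_force: [-0.7, -26.3, 6.2]
opening: 0.361
grip_force: 30.1
```

Call:
move_arm --commands '[[[0,0,0],0,-0.05],[[0,0,0],0,-0.05],[[0,0,0],0,-0.05],[[0,0,0.2],0,-0.05],[[0,0,0.4],0,-0.05],[[0,0,0.6],0,-0.05],[[0,0,0.6],0,-0.05],[[0,0,0.6],0,-0.05],[[0,0,0],0,-0.05],[[0,0,0],0,-0.05],[[0,0,0],0,-0.05]]'

```text
t: 6.9
eef_pos: [516.1, 45.5, 293.4]
tcp_rot: [-3.141, -0.0, 1.545]
ft_force: [-0.5, -0.1, -0.9]
opening: 0.474
grip_force: 0.0
```

Call:
move_arm --commands '[[[0.516,-0.35,0],0,-0.05],[[0.516,-0.35,0],0,-0.05],[[0.516,-0.35,0],0,-0.05],[[0.516,-0.35,0],0,-0.05],[[0.516,-0.35,0],0,-0.05],[[0.516,-0.35,0],0,-0.05],[[0.516,-0.35,0],0,-0.05],[[0.516,-0.35,0],0,-0.05],[[0,0,0],0,-0.05],[[0,0,0],0,-0.05],[[0,0,0],0,-0.05]]'

```text
t: 7.82
eef_pos: [639.7, -38.3, 292.7]
tcp_rot: [-3.14, -0.0, 1.545]
ft_force: [-0.2, -0.2, 0.1]
opening: 0.475
grip_force: 0.0
```

```bash
python3 - <<'E'
from cell import env, read_camera
import cv2,pickle
p=read_camera("wrist");pickle.dump(p,open("w2.pkl","wb"))
cv2.imwrite("pics/w2.png",p["image"][:,:,::-1])
print(env.state()["eef_pos"])
E
```

```text
[639.58927533 -38.15014577 293.0541923 ]
```

View pics/w2.png

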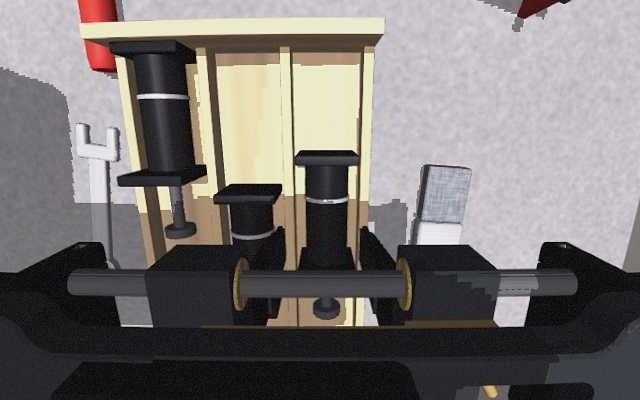

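Call:
move_arm --commands '[[[0.083,0,-0.4],0,-0.05],[[0,0,-0.4],0,-0.05],[[0,0,-0.4],0,-0.05],[[0,0,-0.4],0,-0.05],[[0,0,-0.4],0,-0.05],[[0,0,-0.4],0,-0.05],[[0,0,0],0,-0.05],[[0,0,0],0,-0.05],[[0,0,0],0,-1],[[0,0,0],0,-1],[[0,0,0],0,-1],[[0,0,0],0,-1],[[0,0,0],0,-1]]'

```text
t: 8.95
eef_pos: [642.8, -38.7, 222.4]
tcp_rot: [3.14, 0.0, 1.545]
ft_force: [-0.0, 0.1, 2.9]
opening: 0.361
grip_force: 29.8
```

Call:
move_arm --commands '[[[0.001,0.05,0],0,-1],[[0.003,0.1,0],0,-1],[[0.004,0.15,0],0,-1],[[0.004,0.15,0],0,-1],[[0.004,0.15,0],0,-1],[[0.004,0.15,0],0,-1],[[0.004,0.15,0],0,-1],[[0.004,0.15,0],0,-1],[[0.004,0.15,0],0,-1],[[0.004,0.15,0],0,-1],[[0.004,0.15,0],0,-1],[[0.004,0.15,0],0,-1],[[0.004,0.15,0],0,-1],[[0.004,0.15,0],0,-1],[[0.004,0.15,0],0,-1],[[0.004,0.15,0],0,-1],[[0.003,0.1,0],0,-1],[[0.001,0.05,0],0,-1],[[0,0,0],0,-1],[[0,0,0],0,-1]]'

```text
t: 10.62
eef_pos: [644.8, 33.4, 222.4]
tcp_rot: [3.14, 0.0, 1.545]
ft_force: [-0.1, -2.5, 5.6]
opening: 0.357
grip_force: 30.0
```

Call:
move_arm --commands '[[[0.001,0.04,0],0,-1],[[0.001,0.04,0],0,-1],[[0.001,0.04,0],0,-1],[[0.001,0.04,0],0,-1],[[0,0,0],0,-1],[[0,0,0],0,-1]]'

```text
t: 11.12
eef_pos: [645.0, 37.9, 222.3]
tcp_rot: [3.14, 0.001, 1.545]
ft_force: [0.6, -4.7, 4.4]
opening: 0.358
grip_force: 30.0
```

Call:
move_arm --commands '[[[0,0.04,0],0,-1],[[0,0,0],0,-1],[[0,0,0],0,-1]]'

```text
t: 11.37
eef_pos: [645.0, 39.0, 222.4]
tcp_rot: [3.14, 0.001, 1.545]
ft_force: [-0.1, -4.4, 5.2]
opening: 0.356
grip_force: 30.0
```

Call:
move_arm --commands '[[[0,0.04,0],0,-1],[[0,0.04,0],0,-1],[[0,0,0],0,-1]]'

```text
t: 11.62
eef_pos: [645.0, 41.2, 222.4]
tcp_rot: [3.14, 0.001, 1.545]
ft_force: [0.3, -6.9, 5.4]
opening: 0.359
grip_force: 30.0
```

Call:
move_arm --commands '[[[0,0.04,0],0,-1],[[0,0,0],0,-1],[[0,0,0],0,-1]]'

```text
t: 11.87
eef_pos: [645.0, 41.5, 222.4]
tcp_rot: [3.14, 0.002, 1.545]
ft_force: [-0.4, -13.7, 4.7]
opening: 0.36
grip_force: 30.0
```

Call:
move_arm --commands '[[[0,0,0],0,-0.05],[[0,0,0],0,-0.05],[[0,0,0],0,-0.05],[[0,0,0.2],0,-0.05],[[0,0,0.4],0,-0.05],[[0,0,0.6],0,-0.05],[[0,0,0.6],0,-0.05],[[0,0,0.6],0,-0.05],[[0,0,0],0,-0.05],[[0,0,0],0,-0.05],[[0,0,0],0,-0.05]]'

```text
t: 12.78
eef_pos: [644.5, 43.1, 293.7]
tcp_rot: [-3.141, -0.0, 1.545]
ft_force: [0.4, 0.7, -0.6]
opening: 0.478
grip_force: 0.0
```

Call:
move_arm --commands '[[[-0.28,-0.459,0],0,-0.05],[[-0.28,-0.459,0],0,-0.05],[[-0.28,-0.459,0],0,-0.05],[[-0.28,-0.459,0],0,-0.05],[[-0.28,-0.459,0],0,-0.05],[[-0.28,-0.459,0],0,-0.05],[[-0.28,-0.459,0],0,-0.05],[[-0.28,-0.459,0],0,-0.05],[[0,0,0],0,-0.05],[[0,0,0],0,-0.05]]'

```text
t: 13.62
eef_pos: [577.0, -68.5, 293.9]
tcp_rot: [3.141, -0.0, 1.542]
ft_force: [-0.3, 0.4, 0.4]
opening: 0.478
grip_force: 0.0
```

Call:
move_arm --commands '[[[0,0,-0.4],0,-0.05],[[0,0,-0.4],0,-0.05],[[0,0,-0.4],0,-0.05],[[0,0,-0.4],0,-0.05],[[0,0,-0.4],0,-0.05],[[0,0,-0.4],0,-0.05],[[0,0,0],0,-0.05],[[0,0,0],0,-0.05],[[0,0,0],0,-1],[[0,0,0],0,-1],[[0,0,0],0,-1],[[0,0,0],0,-1],[[0,0,0],0,-1]]'

```text
t: 14.7
eef_pos: [577.7, -67.2, 222.4]
tcp_rot: [3.14, 0.0, 1.545]
ft_force: [0.2, 0.5, 3.4]
opening: 0.358
grip_force: 29.9
```

Call:
move_arm --commands '[[[-0.001,-0.05,0],0,-1],[[-0.003,-0.1,0],0,-1],[[-0.004,-0.15,0],0,-1],[[-0.004,-0.15,0],0,-1],[[-0.004,-0.15,0],0,-1],[[-0.004,-0.15,0],0,-1],[[-0.004,-0.15,0],0,-1],[[-0.004,-0.15,0],0,-1],[[-0.004,-0.15,0],0,-1],[[-0.004,-0.15,0],0,-1],[[-0.003,-0.1,0],0,-1],[[-0.001,-0.05,0],0,-1],[[0,0,0],0,-1],[[0,0,0],0,-1]]'

```text
t: 15.87
eef_pos: [576.4, -112.1, 222.3]
tcp_rot: [3.141, -0.0, 1.544]
ft_force: [0.1, 2.4, 5.8]
opening: 0.361
grip_force: 30.1
```

```bash
python3 - <<'E'
from cell import env, read_camera
import cv2,pickle,numpy as np
o=[]
for n in("scene","top"):
    p=read_camera(n);pickle.dump(p,open(n+"3.pkl","wb"))
    r=(slice(195,260),slice(222,292)) if n=="scene" else (slice(165,212),slice(335,405))
    c=cv2.resize(p["image"][r][:,:,::-1],None,fx=8,fy=8,interpolation=cv2.INTER_CUBIC)
    cv2.imwrite(f"pics/{n}3.png",c)
print(env.state()["eef_pos"])
E
```

```text
[ 576.37440708 -112.10439852  222.35384701]
```

View pics/scene3.png

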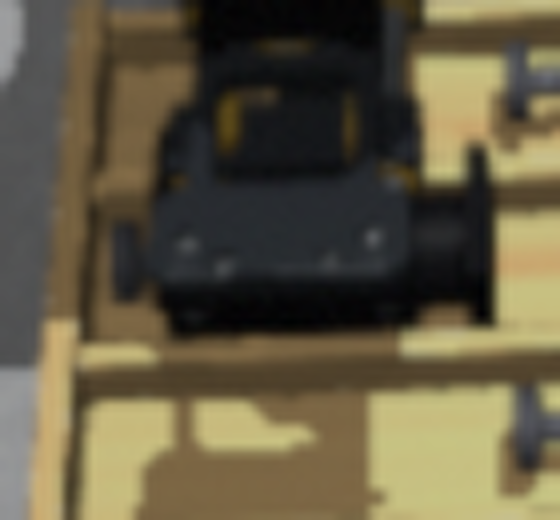

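```bash
python3 - <<'E'
import pickle
from h import *
p=pickle.load(open("scene3.pkl","rb"))
def W(x,y,z):
    a=-.0255;return [577.4+np.cos(a)*x-np.sin(a)*y,-49.1+np.sin(a)*x+np.cos(a)*y,z]
f=lambda X:((proj(p,X)-[222,195]+.5)*8-.5).round(1)
print("kerb inner top x=-64,0,32",f([W(-64,-140,34),W(0,-140,34),W(32,-140,34)]))
print("kerb at z 29,16",f([W(0,-140,29),W(0,-140,16)]))
for y in(-139,-136,-133,-130,-127): print(y,f([W(0,y,29),W(0,y,16),W(-12,y,29)]).tolist())
E
```

```text
kerb inner top x=-64,0,32 [[ 91.7  78.8]
 [ 77.4 246.3]
 [ 69.9 334.7]]
kerb at z 29,16 [[ 80.  255.4]
 [ 86.7 278.8]]
-139 [[83.2, 255.3], [89.9, 278.7], [85.9, 223.0]]
-136 [[93.0, 254.9], [99.6, 278.3], [95.6, 222.6]]
-133 [[102.8, 254.6], [109.2, 278.0], [105.3, 222.3]]
-130 [[112.5, 254.2], [118.9, 277.6], [115.0, 221.9]]
-127 [[122.3, 253.8], [128.6, 277.2], [124.7, 221.6]]
```

View pics/top3.png

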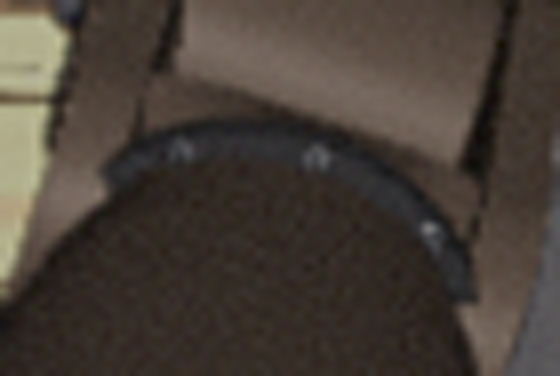

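The scene crop shows the disc face (~col 113) still about 8 mm short of the kerb's inner edge (~col 88 at that height). Closing in gently.

Call:
move_arm --commands '[[[-0.001,-0.04,0],0,-1],[[-0.001,-0.04,0],0,-1],[[-0.001,-0.04,0],0,-1],[[-0.001,-0.04,0],0,-1],[[-0.001,-0.04,0],0,-1],[[0,0,0],0,-1],[[0,0,0],0,-1]]'

```text
t: 16.55
eef_pos: [576.2, -117.9, 222.3]
tcp_rot: [3.141, -0.0, 1.544]
ft_force: [-0.3, 4.8, 6.7]
opening: 0.358
grip_force: 30.1
```

```bash
python3 - <<'E'
from cell import env, read_camera
import cv2,pickle,numpy as np
p=read_camera("scene")
r=(slice(210,240),slice(222,262))
q=pickle.load(open("scene3.pkl","rb"))
c=np.vstack([cv2.resize(x["image"][r][:,:,::-1],None,fx=10,fy=10,interpolation=cv2.INTER_CUBIC) for x in(q,p)])
cv2.imwrite("pics/d4.png",cv2.convertScaleAbs(c,alpha=1.6))
for x in(q,p):print(x["image"][224:231,230:246].sum(2).mean(0).round())
E
```

```text
[270. 244. 177. 143. 208. 220. 147. 127. 107. 109. 126. 123. 125. 135.
 149. 160.]
[270. 245. 178. 130. 129. 124. 105.  95. 112. 123. 133. 151. 162. 150.
 130. 127.]
```

View pics/d4.png

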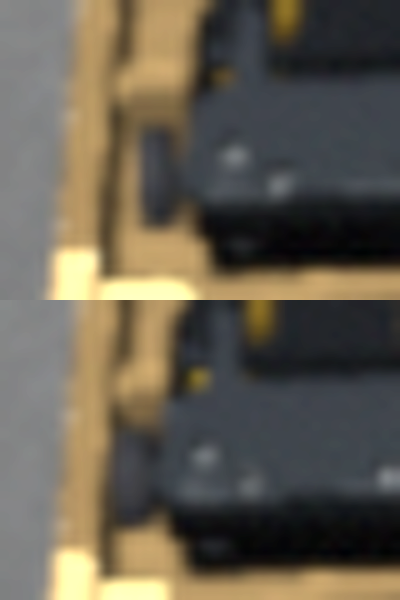

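Call:
move_arm --commands '[[[0,-0.03,0],0,-1],[[0,0,0],0,-1],[[0,0,0],0,-1]]'

```text
t: 16.85
eef_pos: [576.2, -118.7, 222.3]
tcp_rot: [3.141, -0.001, 1.544]
ft_force: [0.2, 5.9, 8.1]
opening: 0.357
grip_force: 30.1
```

Call:
move_arm --commands '[[[0,-0.03,0],0,-1],[[0,0,0],0,-1],[[0,0,0],0,-1]]'

```text
t: 17.1
eef_pos: [576.2, -119.6, 222.3]
tcp_rot: [3.141, -0.001, 1.544]
ft_force: [0.4, 5.0, 7.0]
opening: 0.358
grip_force: 30.2
```

Call:
move_arm --commands '[[[0,-0.03,0],0,-1],[[0,0,0],0,-1],[[0,0,0],0,-1]]'

```text
t: 17.35
eef_pos: [576.2, -120.5, 222.3]
tcp_rot: [3.141, -0.001, 1.544]
ft_force: [0.2, 5.7, 7.2]
opening: 0.357
grip_force: 30.2
```

```bash
python3 - <<'E'
from cell import env, read_camera
import cv2,pickle,numpy as np
p=read_camera("scene")
x=p;print(x["image"][224:231,230:246].sum(2).mean(0).round()); print(x["image"][217:220,230:246].sum(2).mean(0).round())
c=cv2.resize(x["image"][210:240,222:262][:,:,::-1],None,fx=14,fy=14,interpolation=cv2.INTER_CUBIC)
cv2.imwrite("pics/d5.png",cv2.convertScaleAbs(c,alpha=2))
E
```

```text
[269. 240. 171. 133. 121. 100.  98. 116. 129. 138. 157. 168. 152. 132.
 135. 144.]
[270. 271. 233. 222. 263. 259. 255. 197.  90.  90. 138. 149. 135. 131.
 123. 120.]
```

View pics/d5.png

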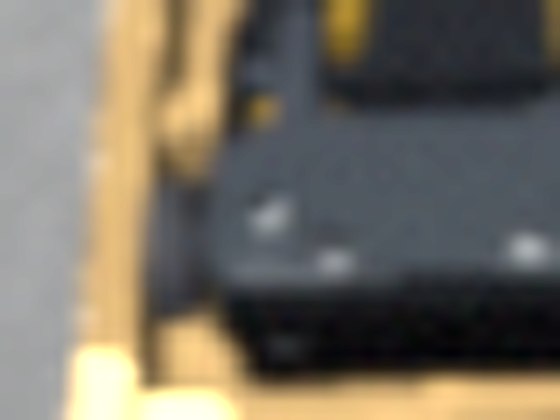

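The disc looks to be at or within about 1 mm of the kerb. A couple of small steps while watching the force.

Call:
move_arm --commands '[[[0,-0.03,0],0,-1],[[0,0,0],0,-1],[[0,0,0],0,-1]]'

```text
t: 17.65
eef_pos: [576.2, -121.3, 222.3]
tcp_rot: [3.141, -0.001, 1.545]
ft_force: [-0.3, 5.7, 7.0]
opening: 0.357
grip_force: 30.2
```

Call:
move_arm --commands '[[[0,-0.02,0],0,-1],[[0,0,0],0,-1],[[0,0,0],0,-1]]'

```text
t: 17.9
eef_pos: [576.2, -121.9, 222.3]
tcp_rot: [3.141, -0.001, 1.544]
ft_force: [0.6, 6.8, 6.8]
opening: 0.356
grip_force: 30.2
```

Call:
move_arm --commands '[[[0,-0.02,0],0,-1],[[0,0,0],0,-1],[[0,0,0],0,-1]]'

```text
t: 18.15
eef_pos: [576.2, -122.1, 222.3]
tcp_rot: [3.141, -0.001, 1.544]
ft_force: [0.4, 9.8, 7.0]
opening: 0.361
grip_force: 30.2
```

```bash
python3 - <<'E'
from cell import env, read_camera
p=read_camera("scene");pickle=__import__("pickle");pickle.dump(p,open("scene6.pkl","wb"))
q=pickle.load(open("scene3.pkl","rb"))
for x in(q,p):print(x["image"][222:231,230:242].sum(2).tolist())
E
```

```text
[[273, 275, 227, 127, 148, 172, 154, 149, 145, 157, 154, 135], [271, 278, 235, 138, 159, 177, 139, 121, 110, 130, 150, 138], [273, 276, 230, 142, 173, 191, 142, 129, 108, 125, 146, 139], [270, 260, 202, 134, 196, 213, 153, 135, 113, 123, 139, 130], [270, 247, 188, 137, 206, 226, 154, 140, 112, 117, 132, 129], [268, 243, 180, 145, 218, 235, 155, 136, 114, 106, 124, 129], [270, 233, 158, 149, 224, 230, 149, 129, 111, 100, 115, 124], [267, 226, 141, 147, 221, 222, 136, 116, 100, 95, 104, 104], [269, 226, 140, 144, 218, 224, 139, 107, 92, 98, 120, 106]]
[[274, 260, 203, 117, 120, 142, 141, 133, 134, 129, 131, 132], [268, 243, 172, 117, 107, 104, 122, 131, 129, 129, 128, 124], [271, 237, 164, 127, 105, 85, 112, 129, 129, 130, 150, 142], [268, 239, 170, 137, 110, 90, 115, 130, 137, 194, 232, 191], [268, 240, 172, 141, 114, 102, 119, 134, 138, 175, 195, 166], [269, 238, 167, 140, 115, 104, 126, 134, 136, 152, 150, 143], [268, 232, 160, 133, 110, 102, 122, 135, 157, 169, 153, 147], [270, 231, 146, 121, 108, 88, 105, 128, 158, 170, 158, 157], [272, 228, 137, 106, 97, 73, 70, 88, 105, 110, 107, 104]]
```

Firm contact just now, so the disc is home. Release and retreat.

Call:
move_arm --commands '[[[0,0.01,0],0,-1],[[0,0,0],0,-0.05],[[0,0,0],0,-0.05],[[0,0,0],0,-0.05],[[0,0,0.2],0,-0.05],[[0,0,0.4],0,-0.05],[[0,0,0.8],0,-0.05],[[0,0,0.8],0,-0.05],[[0,0,0.8],0,-0.05],[[0,0,0.8],0,-0.05],[[0,-0.5,0.5],0,-0.05],[[0,-0.9,0],0,-0.05],[[0,-0.9,0],0,-0.05],[[0,-0.9,0],0,-0.05],[[0,-0.9,0],0,-0.05],[[0,-0.9,0],0,-0.05],[[0,-0.9,0],0,-0.05],[[0,-0.9,0],0,-0.05],[[0,-0.9,0],0,-0.05],[[0,-0.9,0],0,-0.05]]'

```text
t: 19.87
eef_pos: [575.8, -382.1, 352.1]
tcp_rot: [3.141, 0.0, 1.544]
ft_force: [-0.1, -0.5, -0.1]
opening: 0.471
grip_force: 0.0
```

Call:
move_arm --commands '[[[-0.3,-0.9,0],0,0],[[-0.3,-0.9,0],0,0],[[-0.3,-0.9,0],0,0],[[-0.3,-0.9,0],0,0],[[-0.3,-0.9,0],0,0],[[-0.3,-0.9,0],0,0],[[-0.3,-0.9,0],0,0],[[0,0,0],0,0],[[0,0,0],0,0],[[0,0,0],0,0]]'

```text
t: 20.7
eef_pos: [513.2, -569.2, 351.4]
tcp_rot: [3.141, -0.0, 1.544]
ft_force: [-0.4, -0.4, 1.1]
opening: 0.499
grip_force: 0.0
```

```bash
python3 - <<'E'
from cell import env, read_camera
import pickle
from h import *
p=read_camera("top");pickle.dump(p,open("top7.pkl","wb"))
print(env.state()["eef_pos"])
def W(x,y,z):
    a=-.0255;return [577.4+np.cos(a)*x-np.sin(a)*y,-49.1+np.sin(a)*x+np.cos(a)*y,z]
Y=np.arange(144,-149,-4)
g=p["image"].sum(2).astype(np.float32)
for x in(64,0,-64):
    m=proj(p,[W(x,y,29) for y in Y]).astype(np.float32)
    v=cv2.remap(g,m[:,:1].copy(),m[:,1:].copy(),cv2.INTER_LINEAR)[:,0]
    print(x,[(int(a),int(b)) for a,b in zip(Y,v)])
E
```

```text
[ 513.53549288 -568.77020174  351.41542142]
64 [(144, 413), (140, 169), (136, 125), (132, 104), (128, 122), (124, 122), (120, 122), (116, 134), (112, 98), (108, 314), (104, 391), (100, 151), (96, 119), (92, 127), (88, 121), (84, 120), (80, 125), (76, 131), (72, 128), (68, 132), (64, 130), (60, 118), (56, 132), (52, 125), (48, 158), (44, 132), (40, 119), (36, 165), (32, 223), (28, 220), (24, 217), (20, 218), (16, 218), (12, 217), (8, 239), (4, 262), (0, 218), (-4, 240), (-8, 275), (-12, 451), (-16, 483), (-20, 482), (-24, 479), (-28, 478), (-32, 476), (-36, 476), (-40, 481), (-44, 476), (-48, 480), (-52, 478), (-56, 477), (-60, 479), (-64, 472), (-68, 477), (-72, 481), (-76, 475), (-80, 480), (-84, 478), (-88, 475), (-92, 479), (-96, 474), (-100, 474), (-104, 474), (-108, 477), (-112, 476), (-116, 476), (-120, 475), (-124, 477), (-128, 470), (-132, 474), (-136, 321), (-140, 303), (-144, 473), (-148, 415)]
0 [(144, 402), (140, 229), (136, 274), (132, 370), (128, 468), (124, 468), (120, 458), (116, 462), (112, 461), (108, 463), (104, 460), (100, 463), (96, 457), (92, 459), (88, 461), (8
[... 865 characters left out ...]
 146), (84, 145), (80, 142), (76, 141), (72, 153), (68, 138), (64, 133), (60, 141), (56, 146), (52, 132), (48, 174), (44, 147), (40, 118), (36, 173), (32, 234), (28, 231), (24, 228), (20, 212), (16, 214), (12, 209), (8, 228), (4, 259), (0, 227), (-4, 239), (-8, 242), (-12, 268), (-16, 442), (-20, 446), (-24, 445), (-28, 456), (-32, 457), (-36, 453), (-40, 454), (-44, 452), (-48, 460), (-52, 455), (-56, 451), (-60, 453), (-64, 450), (-68, 453), (-72, 448), (-76, 453), (-80, 454), (-84, 450), (-88, 462), (-92, 468), (-96, 465), (-100, 458), (-104, 470), (-108, 474), (-112, 468), (-116, 463), (-120, 465), (-124, 465), (-128, 468), (-132, 476), (-136, 415), (-140, 335), (-144, 469), (-148, 445)]
```

```bash
python3 -c "
from cell import env
print(env.job_done())"
```

```text
the job is handed in; nothing more can be done
None
```

I handed the job in at about 21 s. The near and far cartridges (rods out) have their noses home against the board with the rods still out, and the middle one (rod in) has its disc home against the kerb. That last push may have taken up the rod's final 0–3 mm of play.

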